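# Change over the weathering frame

### The job

Change over the weathering frame: the panel standing in its groove has had its exposure, so stand it in a free slot of the wooden rack, and stand every fresh panel from the rack in the groove instead. The fresh panels must form one row, closed up edge to edge with no gaps, hard against the frame's fixed end stop; draw the sliding end clamp back if you need room, and at the end slide it up flush against the last panel and let go. Leave the other things on the desk where they are.

Things in the scene. Friction and masses are not known exactly. Their poses are not given: they have to be found in the camera images.
- frame: Fixed aluminium exposure frame, 430 mm long (own y), 70 mm wide (own x); origin at the centre of its underside, on the desk. Along its middle (x = 0) runs an upright groove, 10 mm wide, floor 10 mm above the desk, walls to 35 mm, flared above that to 42 mm as a lead-in. A 10 mm guide rod runs along it at x = +22 mm, 68 mm above the desk. End blocks 82 mm high; the one at +y is the fixed stop.
- stop_face (a point): Foot of the fixed stop's inner face, at groove floor height (frame y = +200 mm). The row of panels begins here and runs towards the frame's -y; there is room for five panels before the drawn-back clamp, with 45 mm to spare.
- clamp (a joint): Sliding end clamp, m: 0 = drawn fully back (its face 345 mm from the stop face), growing towards the stop, to 0.25; face to stop is 0.345 minus this. About 3 N of friction, stays where left. A grey saddle, 60 mm long, on the rails (47 to 65 mm above the desk); its steel jaw fills the groove, reaches 91 mm above the desk and pushes panels before it.
- clamp_face (a point): Middle of the clamp's jaw face that meets the panels, 60 mm above the desk.
- clamp_knob (a point): Middle of the clamp's black upright round knob, 110 mm above the desk; 24 mm in diameter and 38 mm high (91 to 129 mm above the desk), 40 mm behind the jaw face. Take it from above, or push it.
- rack: Fixed wooden rack, 318 x 82 mm, 56 mm high, origin at the centre of its underside. Six upright slots, 50 mm apart, lie along its own x at -125, -75, -25, 25, 75, 125 mm; each is 10.5 mm wide, widening at the top from 48 to 54 mm above the desk as a lead-in, and 64 mm long (own y). Panels stand in them 8 mm above the desk, their faces towards the rack's ends. At least one slot is free.
- panel_0: A flat test panel of facade laminate, grey faces and dark core, 8 mm thick (own x), 60 mm wide (own y), 120 mm high (own z), 0.09 kg; origin at the centre of its 8 x 60 mm bottom edge. All alike; either face may show. This one, exposed in the last run, stands in the frame's groove at the start.
- panel_1: A flat test panel of facade laminate, grey faces and dark core, 8 mm thick (own x), 60 mm wide (own y), 120 mm high (own z), 0.09 kg; origin at the centre of its 8 x 60 mm bottom edge. All alike; either face may show. A fresh one, in the rack at the start; absent in some starts.
- panel_2: A flat test panel of facade laminate, grey faces and dark core, 8 mm thick (own x), 60 mm wide (own y), 120 mm high (own z), 0.09 kg; origin at the centre of its 8 x 60 mm bottom edge. All alike; either face may show. A fresh one, in the rack at the start; absent in some starts.
- panel_3: A flat test panel of facade laminate, grey faces and dark core, 8 mm thick (own x), 60 mm wide (own y), 120 mm high (own z), 0.09 kg; origin at the centre of its 8 x 60 mm bottom edge. All alike; either face may show. A fresh one, in the rack at the start; absent in some starts.
- panel_4: A flat test panel of facade laminate, grey faces and dark core, 8 mm thick (own x), 60 mm wide (own y), 120 mm high (own z), 0.09 kg; origin at the centre of its 8 x 60 mm bottom edge. All alike; either face may show. A fresh one, in the rack at the start; absent in some starts.
- panel_5: A flat test panel of facade laminate, grey faces and dark core, 8 mm thick (own x), 60 mm wide (own y), 120 mm high (own z), 0.09 kg; origin at the centre of its 8 x 60 mm bottom edge. All alike; either face may show. A fresh one, in the rack at the start; absent in some starts.
- panel_6: A flat test panel of facade laminate, grey faces and dark core, 8 mm thick (own x), 60 mm wide (own y), 120 mm high (own z), 0.09 kg; origin at the centre of its 8 x 60 mm bottom edge. All alike; either face may show. A fresh one, in the rack at the start; absent in some starts.
- flask: Green drinking flask, 72 mm in diameter, 250 mm high, standing; not part of the job. Origin at its foot.
- oil_bottle: Small white oil bottle, 41 mm in diameter, 113 mm high, standing behind the frame; not part of the job. Origin at its foot.
- tape: Roll of tape, 104 mm across, 25 mm high, lying behind the frame; not part of the job. Origin at its underside.
- test_block: Round steel block, 64 mm across, 15 mm high, lying behind the frame; not part of the job. Origin at its underside.

How it is judged (in metres and radians):
On the way:
1. the panel of the last run stands in the rack and every fresh panel upright in the frame's groove (z of panel_0 in the frame of rack between 0.004 and 0.0115 m and x of panel_0 in the frame of rack between -0.132 and 0.132 m and y of panel_0 in the frame of rack between -0.012 and 0.012 m and angle between panel_0's own z axis and vertical below 0.15 rad and x of panel_1 in the frame of frame between -0.005 and 0.005 m and z of panel_1 in the frame of frame between 0.007 and 0.0135 m and angle between each of panel_1, panel_2, panel_3, panel_4, panel_5, panel_6's own z axis and vertical below 0.12 rad and x of panel_2 in the frame of frame between -0.005 and 0.005 m and z of panel_2 in the frame of frame between 0.007 and 0.0135 m and x of panel_3 in the frame of frame between -0.005 and 0.005 m and z of panel_3 in the frame of frame between 0.007 and 0.0135 m and x of panel_4 in the frame of frame between -0.005 and 0.005 m and z of panel_4 in the frame of frame between 0.007 and 0.0135 m and x of panel_5 in the frame of frame between -0.005 and 0.005 m and z of panel_5 in the frame of frame between 0.007 and 0.0135 m and x of panel_6 in the frame of frame between -0.005 and 0.005 m and z of panel_6 in the frame of frame between 0.007 and 0.0135 m), for 0.2 s.
At the end, for the whole second after the job is handed in: The exposed panel stands in a rack slot. All fresh panels stand upright on the groove's floor in one row from stop to clamp, at rest: each within 2 mm of a neighbour, the first within 2.5 mm of the stop, the last within 2.5 mm of the clamp's face, all gaps together at most 5 mm (all of step 1 and linear speed of each of panel_0, panel_1, panel_2, panel_3, panel_4, panel_5, panel_6 below 0.01 m/s and (horizontal distance between panel_1 and panel_2 below 0.062 m or horizontal distance between panel_1 and panel_3 below 0.062 m or horizontal distance between panel_1 and panel_4 below 0.062 m or horizontal distance between panel_1 and panel_5 below 0.062 m or horizontal distance between panel_1 and panel_6 below 0.062 m) and (horizontal distance between panel_2 and panel_1 below 0.062 m or horizontal distance between panel_2 and panel_3 below 0.062 m or horizontal distance between panel_2 and panel_4 below 0.062 m or horizontal distance between panel_2 and panel_5 below 0.062 m or horizontal distance between panel_2 and panel_6 below 0.062 m) and (horizontal distance between panel_3 and panel_1 below 0.062 m or horizontal distance between panel_3 and panel_2 below 0.062 m or horizontal distance between panel_3 and panel_4 below 0.062 m or horizontal distance between panel_3 and panel_5 below 0.062 m or horizontal distance between panel_3 and panel_6 below 0.062 m) and (horizontal distance between panel_4 and panel_1 below 0.062 m or horizontal distance between panel_4 and panel_2 below 0.062 m or horizontal distance between panel_4 and panel_3 below 0.062 m or horizontal distance between panel_4 and panel_5 below 0.062 m or horizontal distance between panel_4 and panel_6 below 0.062 m) and (horizontal distance between panel_5 and panel_1 below 0.062 m or horizontal distance between panel_5 and panel_2 below 0.062 m or horizontal distance between panel_5 and panel_3 below 0.062 m or horizontal distance between panel_5 and panel_4 below 0.062 m or horizontal distance between panel_5 and panel_6 below 0.062 m) and (horizontal distance between panel_6 and panel_1 below 0.062 m or horizontal distance between panel_6 and panel_2 below 0.062 m or horizontal distance between panel_6 and panel_3 below 0.062 m or horizontal distance between panel_6 and panel_4 below 0.062 m or horizontal distance between panel_6 and panel_5 below 0.062 m) and horizontal distance between any of panel_1, panel_2, panel_3, panel_4, panel_5, panel_6 and stop_face below 0.0325 m and horizontal distance between any of panel_1, panel_2, panel_3, panel_4, panel_5, panel_6 and clamp_face below 0.0325 m and (value of joint clamp between 0.16 and 0.167 m or value of joint clamp between 0.1 and 0.107 m or value of joint clamp between 0.04 and 0.047 m) and velocity of joint clamp between -0.005 and 0.005 m/s); the robot touches nothing.
It fails at once if the flask is moved by more than 30 mm (distance of flask from where it was at the start of the episode above 0.03 m).
It fails at once if the oil bottle is moved by more than 30 mm (distance of oil_bottle from where it was at the start of the episode above 0.03 m).
It fails at once if the tape is moved by more than 30 mm (distance of tape from where it was at the start of the episode above 0.03 m).
It fails at once if the test block is moved by more than 30 mm (distance of test_block from where it was at the start of the episode above 0.03 m).
Of panel_1, panel_2, panel_3, panel_4, panel_5, panel_6 only 3 to 5 are there at a start; the rules pass over those that are not, and their reading is None.
At some moment in a run one of panel_0, panel_1, panel_2, panel_3, panel_4, panel_5, panel_6 may be knocked a few centimetres aside while the robot is not near it.
It also fails if it takes over 210 s, if anything falls off the work surface, if the arm or the gripper's body presses on something with over 40 N, if the wrist force passes 120 N, or if a joint passes its speed limit or range.

### The arm

A 6-joint arm with a two-finger parallel gripper is mounted at the origin on a cart in front of the work surface, level with it; the furniture and walls round the work are solid. World frame = base frame: x ahead of the robot, y to its left, z up, the work surface at z = 0. Lengths are in mm, angles in rad, forces in N, time in s.
With the tool pointing down it reaches from about 275 to 825 mm from the base axis. Payload 4.9 kg.
Tool frame: the origin (TCP) lies at the very end of the fingers, on their centre line; the grasp point (between the pads) lies 19 mm behind it; z points along the fingers, y is the direction in which the jaws open and shut (so a half turn about z gives the same grasp; the last joint's range is limited). The gripper opens to 85 mm and grips with 20 to 120 N. Pads are 22 mm wide; open, the fingers measure 114 mm over their backs; the gripper's body (76 mm by 85 mm) begins 54 mm behind the grasp point. The pads swing forward as they close: fully open they stand 13 mm farther back than shut.
Start: joints at [1.158, 0.326, -0.193, 1.052, 0, 1.437], TCP at [151.355, 528.782, 231.281] pointing down, gripper open.
Joint ranges: [-2.65, 2.65], [-0.97, 1.79], [-1.3, 1.35], [-1.93, 2.1], [-1.47, 1.37], [-3.14, 3.14]. Speed limits (rad/s): [2.57, 2.57, 3.14, 3.14, 3.14, 3.14].

### API

Orientations are given as [roll, pitch, yaw] about the fixed x, y, z axes, in that order (R = Rz(yaw) Ry(pitch) Rx(roll)).
In Python, from bench import bot, solve_ik, imaging gives the robot as it stands. Calls block until the motion is done:
- bot.move_ptp(position, orientation): joint-space move of the TCP to a pose.
- bot.movel(position, rot=None, max_speed=150, threshold=None): straight line of the TCP; rot=None keeps the orientation; max_speed is the mean speed in mm/s. With threshold (N) it stops when the force on the tool has changed by that much, and returns True; else False.
- bot.move_j(angles): joint-space move.
- bot.grip(opening, effort=None): opening from 0.0 (shut) to 1.0 (fully open); effort is the grip in N (None keeps the last); returns when the fingers have stopped.
- bot.dwell(seconds).
- solve_ik(position, orientation): joint angles nearest the present ones, or None.
- bot.get_state(): the state.
- imaging.capture(name): name is "side" or "top" or "wrist"; returns the picture (400x640x3 uint8, blue, green, red); there is no depth.
- imaging.camera_model(name): a dict with "K" (3x3 intrinsics, pixels), "k1" (the pictures are not rectified: a ray, as slopes to the right and down, at radius r is drawn at 1 + k1 r^2 times it, then the intrinsics apply), "position" and "rotation" of the camera in the world. Camera axes: x right, y up, looking along -z (the intrinsics and any distortion apply to the point x, -y, -z); pixel columns grow to the right and rows downward; lengths in mm; the calibration is good to about 2 mm. A picture is of the moment at which its call begins: read the wrist's pose just before it. camera_model takes no time and is no camera call; for the wrist camera it gives the pose at the moment of the call.
A pose or a line that the arm cannot do raises bot.IKError and nothing moves.
- bot.sign_off(): hands the job in, once; it reports no verdict.
The state is a dict: "t": time; "qpos": joint angles; "joint_velocities": joint speeds; "effort": joint torques, N m; "tcp_pos": TCP position; "orientation": TCP orientation; "contact_force": force on the tool from outside, world axes, zero at the start; "wrist_torque": the same for the moment, N m; "opening": opening from 0.0 (shut) to 1.0 (fully open).
Only numpy, scipy, OpenCV 4.12 (cv2) and the standard library are available. Lean on these libraries where they do the work, as an engineer would, in place of code of your own. Each camera call takes 0.05 s, during which the arm holds its last target.

## Working session

There is one attempt and no reset: what is moved stays moved. The work goes in short steps, each a Python script; the robot and the scene stay as the last script left them, time stands still between calls to the robot, and variables do not carry over. Pictures are saved under pics/ and viewed, and the job is handed in when it is done.

```bash
ls -la; mkdir -p pics; python3 - <<'E'
from bench import bot, imaging
import cv2
s=bot.get_state();print(s['t'],s['tcp_pos'],s['orientation'],s['opening'])
for n in ("side","top","wrist"):
    m=imaging.camera_model(n);print(n,m)
    cv2.imwrite(f"pics/a_{n}.png",imaging.capture(n))
E
```

```text
total 12
drwxr-xr-x  3 agent agent 4096 Dec  6 16:21 .
drwxr-xr-x 23 root  root  4096 Dec  6 16:21 ..
drwxr-xr-x  2 agent agent 4096 Dec  6 16:21 pics
0.0 [151.11017557 528.22587261 230.50453663] [-3.13986907e+00 -2.31175162e-04  2.86276710e+00] 1.000878523024197
side {'K': array([[391.02994357,   0.        , 316.53275608],
       [  0.        , 391.02994357, 202.19513592],
       [  0.        ,   0.        ,   1.        ]]), 'k1': -0.07277175824658912, 'position': array([ 435.24246427, -642.78704275,  475.54967053]), 'rotation': array([ 1.10281695,  0.01644767, -0.1991934 ])}
top {'K': array([[485.43551197,   0.        , 322.1943146 ],
       [  0.        , 485.43551197, 198.55144653],
       [  0.        ,   0.        ,   1.        ]]), 'k1': -0.12384705943973945, 'position': array([ 518.66629133,  107.04545302, 1264.98065396]), 'rotation': array([ 0.02911414, -0.01589053, -1.5552181 ])}
wrist {'K': array([[326.62614917,   0.        , 317.25547681],
       [  0.        , 326.62614917, 200.44617553],
       [  0.        ,   0.        ,   1.        ]]), 'k1': -0.02434719002044558, 'position': array([ 84.62995376, 547.26920883, 373.35041679]), 'rotation': array([-0.2798517 ,  0.00238298,  1.29112429])}
```

View pics/a_side.png

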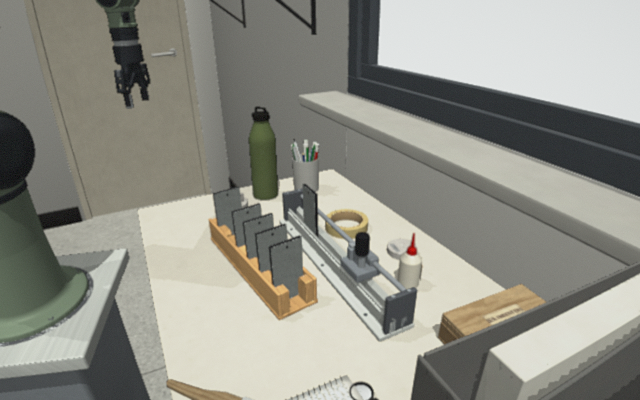

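View pics/a_top.png

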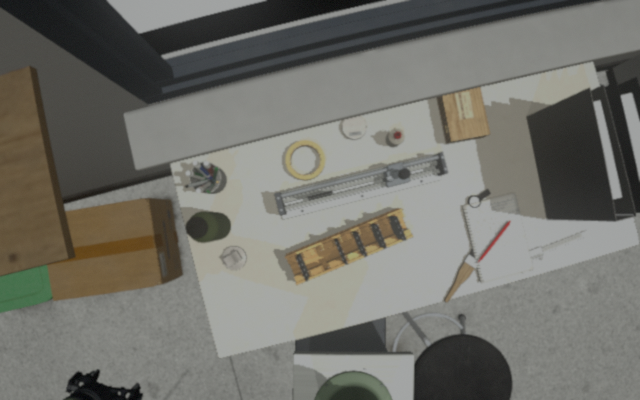

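View pics/a_wrist.png

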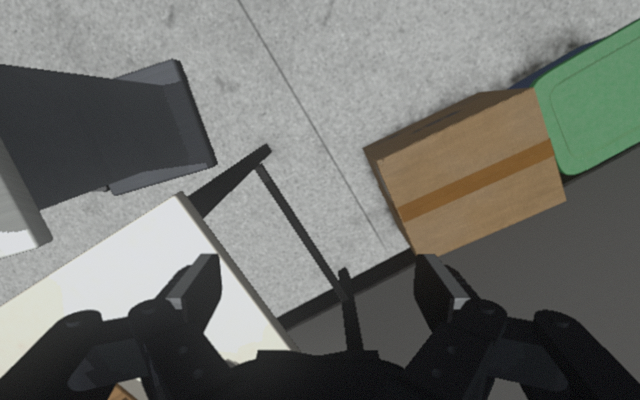

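```bash
python3 - <<'E'
import cv2
t=cv2.imread('pics/a_top.png');s=cv2.imread('pics/a_side.png')
cv2.imwrite('pics/b_top.png',cv2.resize(t[130:290,265:465],None,fx=4,fy=4,interpolation=2)[:600,:800])
cv2.imwrite('pics/b_side.png',cv2.resize(s[170:340,200:425],None,fx=3.5,fy=3.5,interpolation=2)[:600,:800])
E
```

```text
(no output)
```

View pics/b_top.png

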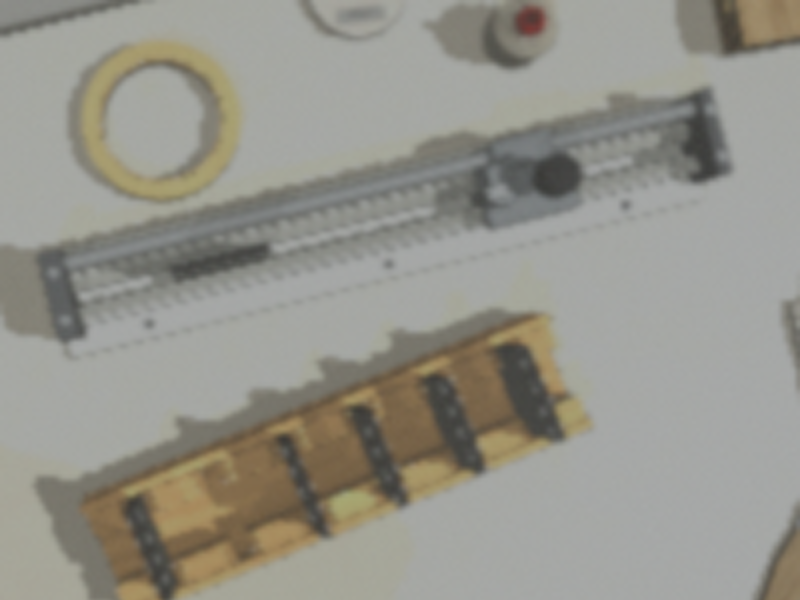

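View pics/b_side.png

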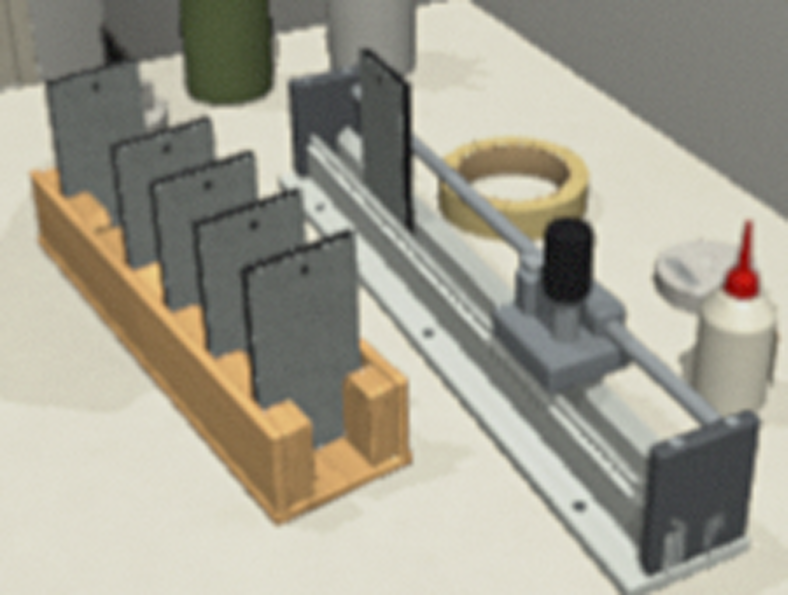

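```bash
cat > h.py <<'E'
import numpy as np, cv2
from scipy.spatial.transform import Rotation as Rn
from bench import bot, solve_ik, imaging
def Rm(m,mode='rpy'):
    return (Rn.from_euler('xyz',m['rotation']) if mode=='rpy' else Rn.from_rotvec(m['rotation'])).as_matrix()
def rays(m,uv,mode='rpy'):
    uv=np.asarray(uv,float).reshape(-1,1,2)
    p=cv2.undistortPoints(uv,m['K'],np.array([m['k1'],0,0,0.]),None,None,None).reshape(-1,2) if 0 else cv2.undistortPointsIter(uv,m['K'],np.array([m['k1'],0,0,0.]),None,None,(3,50,1e-10)).reshape(-1,2)
    d=np.c_[p[:,0],-p[:,1],-np.ones(len(p))]@Rm(m,mode).T
    return np.array(m['position'],float),d
def plane(m,uv,z,mode='rpy'):
    c,d=rays(m,uv,mode); return c+d*((z-c[2])/d[:,2])[:,None]
def proj(m,P,mode='rpy'):
    P=np.asarray(P,float).reshape(-1,3)
    q=(P-m['position'])@Rm(m,mode); q=np.c_[q[:,0],-q[:,1],-q[:,2]]
    return cv2.projectPoints(q,np.zeros(3),np.zeros(3),m['K'],np.array([m['k1'],0,0,0.]))[0].reshape(-1,2)
def tri(m1,u1,m2,u2,mode='rpy'):
    c1,d1=rays(m1,u1,mode);c2,d2=rays(m2,u2,mode);d1=d1[0];d2=d2[0]
    A=np.c_[d1,-d2];t=np.linalg.lstsq(A,c2-c1,rcond=None)[0]
    a=c1+t[0]*d1;b=c2+t[1]*d2
    return (a+b)/2,np.linalg.norm(a-b)
def snap(n,f):
    m=imaging.camera_model(n);im=imaging.capture(n);cv2.imwrite('pics/'+f,im);return m,im
E
python3 - <<'E'
from h import *
T=imaging.camera_model('top');S=imaging.camera_model('side')
t=lambda x,y:[265+x/4,130+y/4]; s=lambda x,y:[200+x/3.5,170+y/3.5]
pairs={'knobtop':(t(557,174),s(569,228)),'p0 near top':(t(268,251),s(409,82)),'p0 far top':(t(172,272),s(367,52)),
'bottle red':(t(533,18),s(748,225)),'pan6 top left':(t(555,437),s(247,268)),'pan6 top right':(t(513,348),s(354,234)),
'pan1 tl':(t(167,590),s(48,84)),'pan1 tr':(t(132,497),s(136,64)), 'stopblk':(t(48,258),s(358,68)),'blkR near':(t(725,172),s(652,456)),'blkR far':(t(705,97),s(757,418))}
for mode in('rpy','rv'):
    for k,(a,b) in pairs.items():
        p,e=tri(T,a,S,b,mode);print(mode,k,p.round(1),round(e,1))
for P in ([0,0,0],[0,0,130]): print(proj(T,P),proj(S,P))
E
```

```text
rpy knobtop [ 616.  -104.1  126.8] 3.1
rpy p0 near top [569.5  66.2 130.8] 7.3
rpy p0 far top [555.4 122.4 126.9] 5.1
rpy bottle red [713.4 -93.2 108. ] 6.9
rpy pan6 top left [ 460.6 -104.3  126.8] 2.7
rpy pan6 top right [513.7 -79.6 122.8] 5.0
rpy pan1 tl [365.1 122.7 126.1] 2.7
rpy pan1 tr [418.5 144.2 123.9] 4.1
rpy stopblk [562.6 199.1  80.6] 2.1
rpy blkR near [ 621.5 -217.6   79.7] 0.5
rpy blkR far [ 671.1 -205.7   81.2] 6.6
rv knobtop [589.3 -74.3 106.7] 51.7
rv p0 near top [537.6  96.3 118.8] 56.0
rv p0 far top [521.6 152.3 117.6] 61.5
rv bottle red [688.4 -60.6  80.1] 50.4
rv pan6 top left [430.5 -78.3 118.1] 55.4
rv pan6 top right [483.9 -51.8 110.6] 53.0
rv pan1 tl [329.2 145.6 132.3] 74.3
rv pan1 tr [382.3 168.9 126.7] 75.0
rv stopblk [524.8 230.5  71.7] 72.6
rv blkR near [ 595.9 -188.4   53. ] 53.9
rv blkR far [ 647.  -175.1   50.7] 46.9
[[352.02783843 409.29136289]] [[ 28.15010233 301.04078264]]
[[356.15669119 430.74338529]] [[  2.20205674 242.98200882]]
```

```bash
python3 - <<'E'
from h import *
T=imaging.camera_model('top')
print(plane(T,[[195,228]],250),plane(T,[[235,258]],20))
s=bot.get_state()
p=s['tcp_pos'].copy();p[2]=340
try:
    bot.movel(p,max_speed=300)
except Exception as e: print('err',e)
for ps,f in (([470,30,320],'w1'),([470,-50,320],'w2')):
    bot.move_ptp(ps,[np.pi,0,0.3])
    s=bot.get_state();print(s['t'],s['tcp_pos'],s['orientation'],s['qpos'])
    m,im=snap('wrist',f+'.png');print(m['position'],m['rotation'])
    np.save(f+'.npy',np.r_[m['position'],m['rotation']])
E
```

```text
[[482.37110558 357.35885591 250.        ]] [[399.12411492 309.08682474  20.        ]]
2.7833 [469.97265241  30.6541987  319.96006614] [-3.14136373e+00 -3.10532974e-05  3.01377273e-01] [-9.19284765e-02  1.31145384e-01 -2.18498995e-01  1.22121100e+00
  2.23343360e-04  2.74828689e+00]
[537.79860466  50.9301076  462.72922568] [-2.80440815e-01 -4.68137022e-04 -1.27026270e+00]
3.25 [470.03181886 -50.27426593 319.93691977] [-3.14109174e+00 -7.86293994e-05  2.98999467e-01] [-2.63190082e-01  1.34625756e-01 -2.14481336e-01  1.22188972e+00
  4.65733184e-04  2.57940304e+00]
[537.90492473 -30.20376024 462.70083976] [-2.80400944e-01 -2.06681837e-04 -1.27269113e+00]
```

View pics/w1.png

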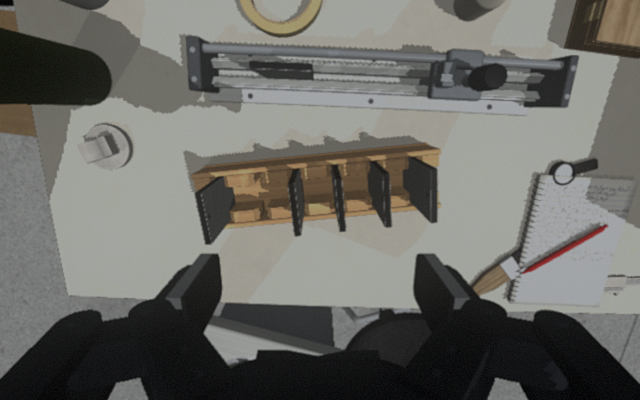

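View pics/w2.png

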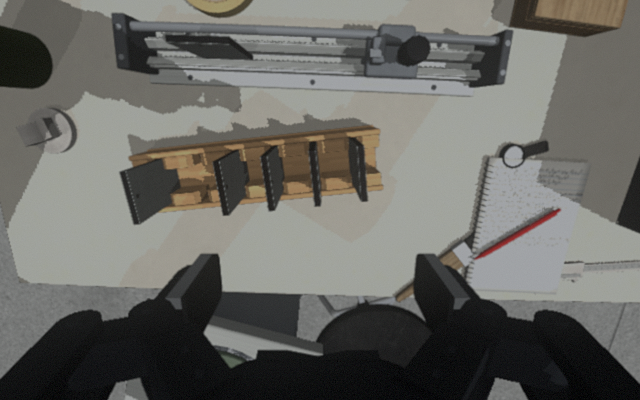

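```bash
python3 - <<'E'
import cv2
a=cv2.imread('pics/w1.png');b=cv2.imread('pics/w2.png')
cv2.imwrite('pics/w1r.png',cv2.resize(a[135:250,185:445],None,fx=3,fy=3,interpolation=2))
cv2.imwrite('pics/w2r.png',cv2.resize(b[120:230,110:390],None,fx=2.85,fy=2.85,interpolation=2))
cv2.imwrite('pics/w1f.png',cv2.resize(a[30:120,180:585],None,fx=1.95,fy=1.95,interpolation=2))
cv2.imwrite('pics/w2f.png',cv2.resize(b[5:105,110:515],None,fx=1.95,fy=1.95,interpolation=2))
E
```

```text
(no output)
```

View pics/w1r.png

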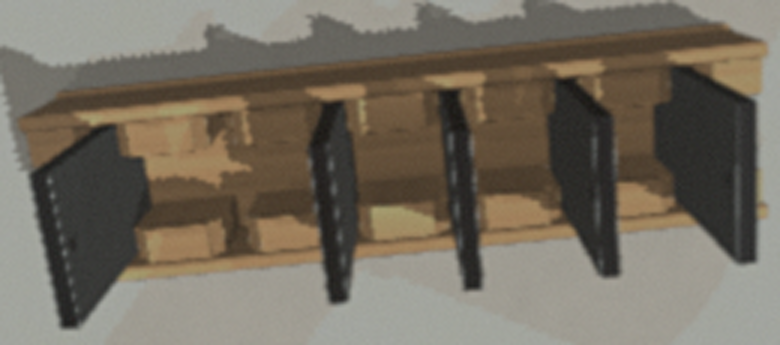

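View pics/w2r.png

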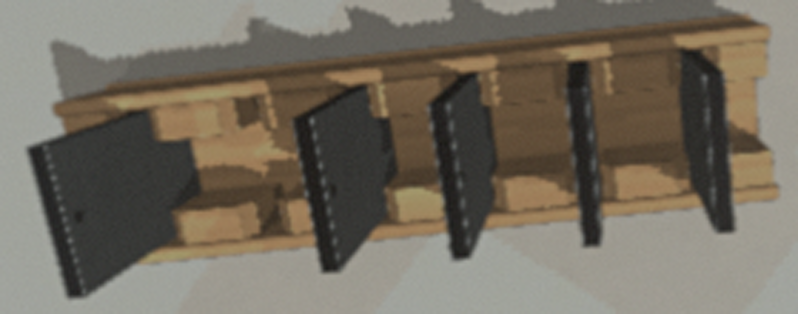

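View pics/w1f.png

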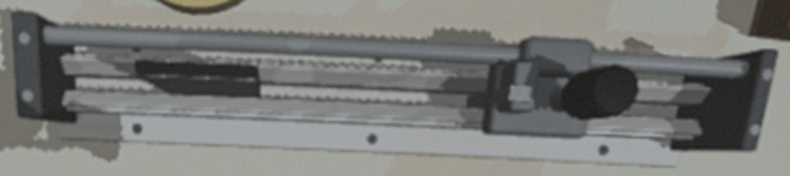

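View pics/w2f.png

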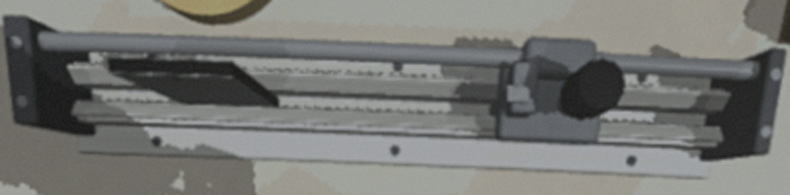

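```bash
cat >> h.py <<'E'
def wm(f):
    v=np.load(f+'.npy');m=imaging.camera_model('wrist');m['position']=v[:3];m['rotation']=v[3:];return m
E
python3 - <<'E'
from h import *
A=wm('w1');B=wm('w2')
a=lambda p:[185+p[0]/3,135+p[1]/3]; b=lambda p:[110+p[0]/2.85,120+p[1]/2.85]
L=[((40,173),(37,148)),((70,325),(77,296)),((320,143),(306,118)),((338,300),(330,270)),((452,125),(440,103)),((471,288),(460,258)),((600,112),(577,75)),((608,275),(592,244)),((747,98),(715,75)),((745,260),(727,231))]
for x,y in L:
    p,e=tri(A,a(x),B,b(y)); print(p.round(1),round(e,1),plane(A,a(x),128)[0,:2].round(1),plane(B,b(y),128)[0,:2].round(1))
fa=lambda p:[180+p[0]/1.95,30+p[1]/1.95]; fb=lambda p:[110+p[0]/1.95,5+p[1]/1.95]
F={'bolt1':((137,128),(156,141)),'bolt2':((372,139),(395,150)),'bolt3':((603,150),(631,160)),'stopscr1':((25,38),(16,42)),'stopscr2':((28,95),(22,101)),'endscr1':((768,74),(776,74)),'endscr2':((756,130),(766,132)),
'p0top far':((137,67),(110,65)),'p0top near':((258,72),(236,68))}
for k,(x,y) in F.items():
    p,e=tri(A,fa(x),B,fb(y)); z=128 if 'p0' in k else (82 if 'scr' in k else 10)
    print(k,p.round(1),round(e,1),plane(A,fa(x),z)[0,:2].round(1),plane(B,fb(y),z)[0,:2].round(1))
E
```

```text
[415.9 145.7 127.3] 0.8 [416.6 145.5] [415.7 145.4]
[360.9 123.8 125.3] 0.3 [362.5 123.2] [362.2 122.6]
[454.7  53.7 122.8] 0.7 [456.4  53.7] [455.6  52.4]
[401.8  31.2 128.7] 0.2 [401.6  31.1] [401.3  31.3]
[472.2   9.3 109.5] 1.1 [476.1  11.5] [475.1   7.3]
[419.4 -14.6 125. ] 0.0 [420.5 -14. ] [420.5 -14.7]
[497.1 -37.1 124.6] 3.4 [495.8 -36.2] [499.2 -37.1]
[439.4 -61.  125.3] 0.4 [440.  -60.1] [440.4 -60.7]
[514.4 -84.8 124.3] 1.9 [515.6 -83.2] [513.7 -84.2]
[ 458.4 -109.3  120.5] 0.1 [ 460.2 -105.8] [ 460.1 -107.6]
bolt1 [525.  139.3  11.9] 0.3 [525.  139.7] [524.8 140. ]
bolt2 [565.7 -15.3   9.8] 0.4 [565.5 -15.2] [565.9 -15.3]
bolt3 [ 606.5 -168.8   12.4] 0.5 [ 606.6 -169.9] [ 607.1 -169.5]
stopscr1 [555.2 195.8  84.4] 0.1 [555.3 196.7] [555.3 197.2]
stopscr2 [526.3 188.1  84.4] 0.2 [526.4 189. ] [526.1 189.5]
endscr1 [ 662.  -206.3   84. ] 0.2 [ 662.8 -207.7] [ 662.5 -207.2]
endscr2 [ 632.3 -212.9   86.1] 0.1 [ 633.4 -215.8] [ 633.2 -214.9]
p0top far [556.  123.2 129.8] 0.2 [556.2 123.6] [556. 124.]
p0top near [572.3  66.4 123.5] 0.7 [571.5  66.2] [572.2  65.1]
```

```bash
python3 - <<'E'
from h import *
for ps,yaw,f in (([409,88,200],0.407,'w3'),([594,-9,200],0.2585,'w4')):
    bot.move_ptp(ps,[np.pi,0,yaw]); bot.dwell(0.1)
    s=bot.get_state();print(s['t'],s['tcp_pos'],s['orientation'],s['contact_force'])
    m,im=snap('wrist',f+'.png')
    np.save(f+'.npy',np.r_[m['position'],m['rotation']])
E
```

```text
4.1917 [410.9919932   87.50169086 201.30644891] [ 3.14015207e+00 -2.86293814e-03  4.06040763e-01] [-0.05840338 -0.24327182  1.54473528]
5.1917 [592.79896601  -8.20916427 200.31525203] [-3.14109847e+00  5.62188354e-04  2.59411144e-01] [-0.79148901  0.53385728  0.05526773]
```

View pics/w3.png

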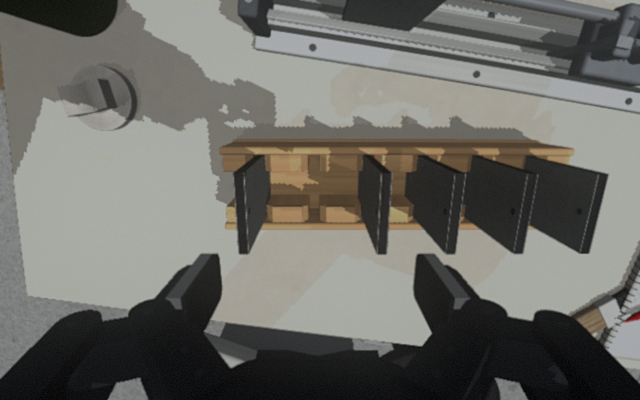

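View pics/w4.png

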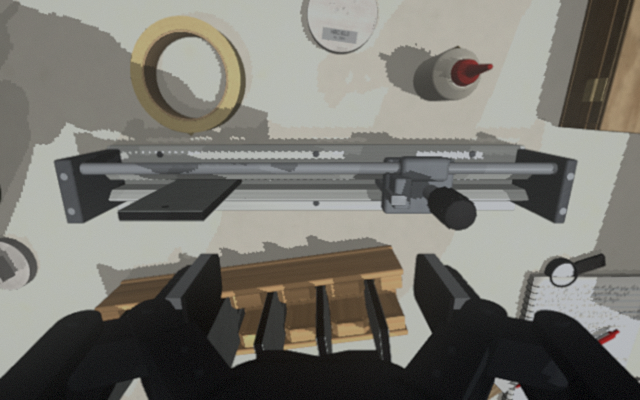

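```bash
python3 - <<'E'
import cv2
a=cv2.imread('pics/w3.png');b=cv2.imread('pics/w4.png')
cv2.imwrite('pics/w3z.png',cv2.resize(a[130:240,215:375],None,fx=5,fy=5,interpolation=2))
cv2.imwrite('pics/w4a.png',cv2.resize(b[130:240,50:250],None,fx=4,fy=4,interpolation=2))
cv2.imwrite('pics/w4b.png',cv2.resize(b[130:240,380:580],None,fx=4,fy=4,interpolation=2))
E
```

```text
(no output)
```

View pics/w3z.png

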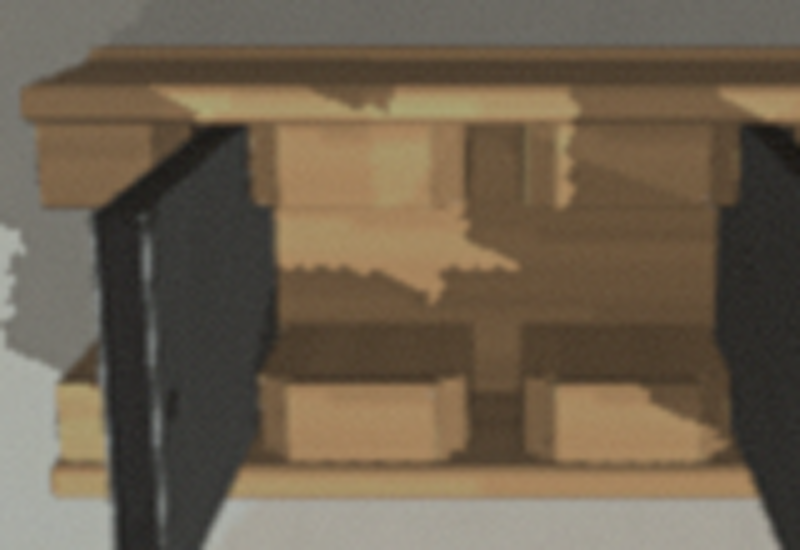

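View pics/w4a.png

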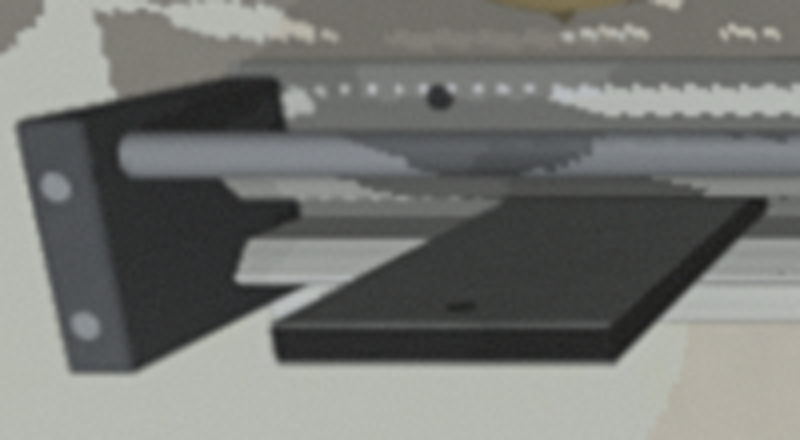

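View pics/w4b.png

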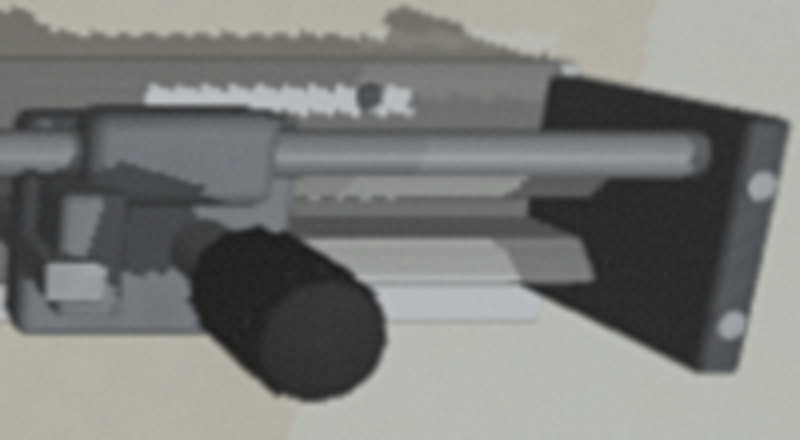

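```bash
python3 - <<'E'
from h import *
A=wm('w3');B=wm('w4')
p=plane(A,[[314.4,155],[314.4,222.4],[314.4,171],[314.4,206]],56);print(p.round(1), (p[0]+p[1])/2,(p[2]+p[3])/2)
a=lambda x,y:[50+x/4,130+y/4]; b=lambda x,y:[380+x/4,130+y/4]
print('scr',plane(B,[a(55,187),a(87,325),b(762,185),b(732,325)],82).round(1))
print('bolts',plane(B,[a(440,97),[316,154],b(370,97),[316,203],[313+2.5,203]],10).round(1))
# block top corners
print('blk',plane(B,[a(18,122),a(70,372),a(135,372),a(85,122),b(787,122),b(740,372),b(697,372),b(745,118)],82).round(1))
print('p0',plane(B,[a(275,342),a(615,345)],130).round(1))
print('knobtop',plane(B,[b(325,338)],129).round(1))
print('jaw face?',plane(B,[b(45,265),b(50,298)],91).round(1))
# w3 panel tops
print('w3 P1',plane(A,[[215+120/5,130+215/5],[215+135/5,130+550/5]],128))
E
```

```text
[[437.9 100.5  56. ]
 [379.9  75.8  56. ]
 [424.7  94.9  56. ]
 [394.6  82.1  56. ]] [408.87551159  88.15333291  56.        ] [409.6595859   88.48686704  56.        ]
scr [[ 554.9  197.8   82. ]
 [ 526.   189.6   82. ]
 [ 662.4 -207.2   82. ]
 [ 633.  -215.    82. ]]
bolts [[ 575.1  153.1   10. ]
 [ 616.    -1.6   10. ]
 [ 657.  -156.8   10. ]
 [ 565.6  -14.9   10. ]
 [ 565.4  -14.4   10. ]]
blk [[ 566.7  205.9   82. ]
 [ 514.2  192.7   82. ]
 [ 517.9  178.8   82. ]
 [ 570.2  192.3   82. ]
 [ 675.7 -206.2   82. ]
 [ 623.7 -221.7   82. ]
 [ 621.3 -212.4   82. ]
 [ 674.1 -197.3   82. ]]
p0 [[556.4 123.9 130. ]
 [571.1  66.3 130. ]]
knobtop [[ 617.6 -105.8  129. ]]
jaw face? [[609.8 -65.9  91. ]
 [603.5 -69.   91. ]]
w3 P1 [[416.26049148 145.9725054  128.        ]
 [371.20352452 127.79865148 128.        ]]
```

```bash
cat >> h.py <<'E'
C=np.array([590.8,-8.2]);YF=0.2584
FY=np.array([-np.sin(YF),np.cos(YF)]);FX=np.array([np.cos(YF),np.sin(YF)])
RU=np.array([0.3955,-0.9185])
OF=[np.pi,0,YF-np.pi/2]; OR=[np.pi,0,0.4066-np.pi]
def fp(y,z,x=0): return [*(C+FY*y+FX*x),z]
def st(l=''):
    s=bot.get_state();print(l,'t',round(s['t'],2),'tcp',s['tcp_pos'].round(1),'F',np.round(s['contact_force'],1),'op',round(s['opening'],3),'yaw',round(s['orientation'][2],3));return s
E
python3 - <<'E'
from h import *
bot.grip(0.6,30)
bot.move_ptp(fp(-100.5,190),OF); st('above')
bot.movel(fp(-100.5,101),max_speed=120,threshold=10); st('down')
bot.grip(0.0,40); st('gripped')
print(bot.movel(fp(-180,101),max_speed=80,threshold=25)); st('pulled')
bot.grip(0.6); bot.movel(fp(-180,190),max_speed=200); st('up')
snap('top','c_top.png'); snap('side','c_side.png')
E
```

```text
above t 9.69 tcp [ 616.5 -105.3  190. ] F [-0.3  0.1 -1. ] op 0.599 yaw -1.312
down t 10.58 tcp [ 617.1 -105.5  101.8] F [0.1 0.2 1.2] op 0.599 yaw -1.312
gripped t 10.95 tcp [ 616.7 -105.7  102.1] F [-2.8 -0.4  7.1] op 0.267 yaw -1.313
False
pulled t 12.09 tcp [ 637.1 -182.5  102.2] F [-1.7  0.   5.8] op 0.268 yaw -1.313
up t 13.07 tcp [ 636.5 -182.1  189.3] F [-0.5  0.4 -0.8] op 0.599 yaw -1.312
```

```bash
python3 - <<'E'
import cv2,numpy as np
t=cv2.imread('pics/c_top.png')[130:290,265:465];s=cv2.imread('pics/c_side.png')[170:340,200:425]
cv2.imwrite('pics/c.png',np.vstack([cv2.resize(t,(600,300)),cv2.resize(s,(600,300))]))
E
```

```text
(no output)
```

View pics/c.png

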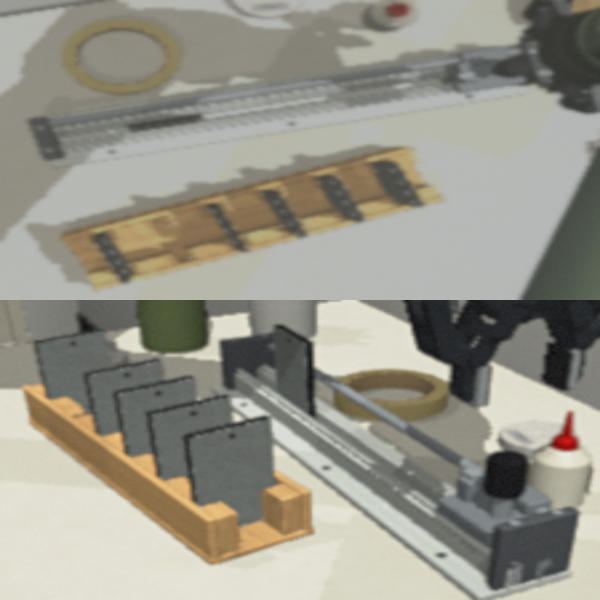

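```bash
cat >> h.py <<'E'
def pick(xy,o,z,zup=225):
    bot.grip(0.4); bot.movel([*xy,zup],o,max_speed=250); bot.movel([*xy,150],max_speed=150)
    hit=bot.movel([*xy,z],max_speed=80,threshold=12); 
    bot.dwell(0.1);st('at grasp %s'%hit)
    bot.grip(0.0,50); s=st('gripped')
    bot.movel([*s['tcp_pos'][:2],zup],max_speed=150); st('lifted')
def place(xy,o,zpre,zlow,zup=225):
    bot.movel([*xy,zup],o,max_speed=220); bot.dwell(0.2); s=st('above')
    bot.movel([*xy,zpre],max_speed=120); bot.dwell(0.1); st('pre')
    hit=bot.movel([*xy,zlow],max_speed=40,threshold=12); bot.dwell(0.1); st('low hit=%s'%hit)
    return hit
E
python3 - <<'E'
from h import *
p0=C+FY*106.8
pick(p0,OF,87)
slot2=np.array([409.3,88.3])
print(place(slot2,OR,140,86))
snap('side','d_side.png');snap('wrist','d_w.png')
E
```

```text
at grasp False t 16.47 tcp [564.1  95.1  87.7] F [ 0.5 -0.1  0.6] op 0.402 yaw -1.312
gripped t 16.81 tcp [563.8  95.   87.5] F [ 0.2 -0.3  3.4] op 0.089 yaw -1.312
lifted t 17.88 tcp [563.1  95.  223.9] F [ 0.  -0.6 -0.8] op 0.088 yaw -1.312
above t 19.65 tcp [409.5  88.3 224.9] F [ 0.1  0.4 -1.1] op 0.092 yaw -2.735
pre t 20.61 tcp [410.   88.3 140.8] F [-0.1  0.3 -0.9] op 0.093 yaw -2.735
low hit=True t 21.19 tcp [409.7  88.2 132.8] F [-1.6 -0.5  6.1] op 0.085 yaw -2.735
True
```

```bash
python3 - <<'E'
import cv2,numpy as np
t=cv2.imread('pics/d_w.png');s=cv2.imread('pics/d_side.png')[150:340,190:450]
cv2.imwrite('pics/d.png',np.vstack([cv2.resize(t,(480,300)),cv2.resize(s,(480,300))]))
E
```

```text
(no output)
```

View pics/d.png

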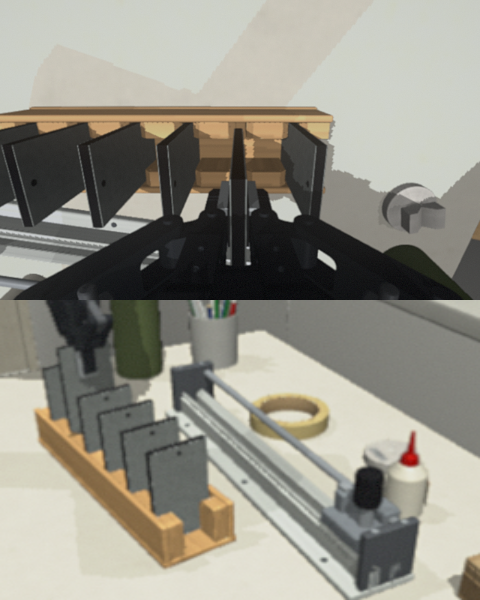

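```bash
python3 - <<'E'
import cv2,numpy as np
t=cv2.imread('pics/d_w.png')
cv2.imwrite('pics/d2.png',cv2.resize(t[130:290,240:440],(800,600),interpolation=2))
E
```

View pics/d2.png

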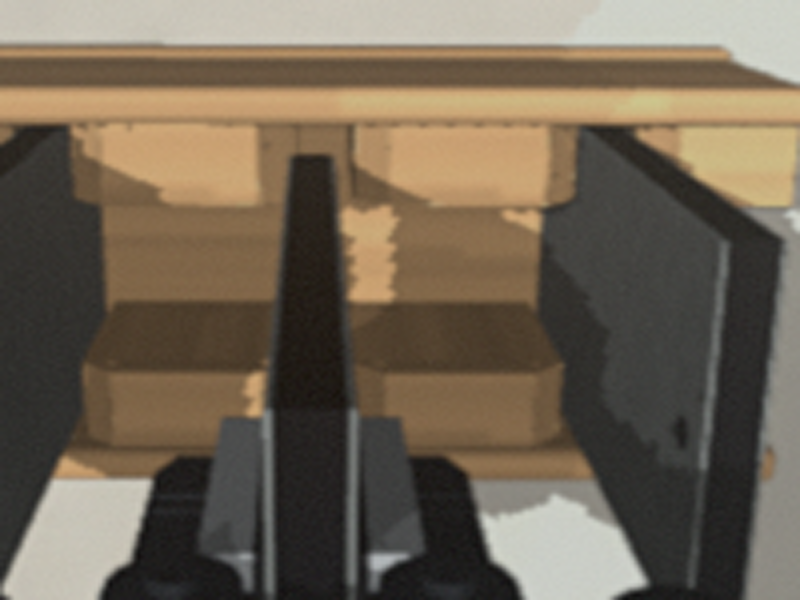

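```bash
python3 - <<'E'
from h import *
m=imaging.camera_model('wrist')
V=np.array([.9185,.3955])
def px(x,y): return [240+x/4,130+y/3.75]
P=plane(m,[px(310,122),px(310,447),px(310,155),px(310,87),px(310,475)],56)
print(P.round(1)); print(((P[:,:2]-[409.7,88.2])@V).round(1), ((P[:,:2]-[409.7,88.2])@RU).round(1))
# slot centre cols: chamfer gap robot side
Q=plane(m,[px(292,150),px(346,150),px(258,150),px(385,150),px(290,155),px(331,155)],54)
print(((Q[:,:2]-[409.7,88.2])@RU).round(1))
Q=plane(m,[px(313,410)],128);print(((Q[:,:2]-[409.7,88.2])@V).round(1))
E
```

```text
[[379.6  74.3  56. ]
 [438.2  99.5  56. ]
 [385.1  76.7  56. ]
 [373.8  71.8  56. ]
 [443.7 101.9  56. ]]
[-33.2  30.6 -27.1 -39.5  36.6] [0.8 0.9 0.8 0.8 0.9]
[  3.9  -5.4   9.8 -12.1   4.3  -2.8]
[-7.5]
```

```bash
python3 - <<'E'
from h import *
V=np.array([.9185,.3955])
xy=np.array([409.7,88.2])-4.2*V-1.5*RU
bot.movel([*xy,141],max_speed=60); bot.dwell(0.1)
hit=bot.movel([*xy,86],max_speed=40,threshold=12); bot.dwell(.1); st(str(hit))
snap('wrist','e_w.png')
E
```

```text
False t 23.32 tcp [405.4  87.9  86.2] F [-0.3  0.3 -1.7] op 0.087 yaw -2.735
```

```bash
cat >> h.py <<'E'
VV=np.array([.9185,.3955])
def slot(k): return np.array([408.2,88.4])+RU*50*(k-2)
E
python3 - <<'E'
from h import *
bot.grip(0.3); s=bot.get_state(); bot.movel([*s['tcp_pos'][:2],180],max_speed=150)
pick(slot(1),OR,85)
snap('wrist','f_w0.png')
print(place(C+FY*164,OF,140,88))
snap('side','f_side.png');snap('wrist','f_w.png')
E
python3 - <<'E'
import cv2,numpy as np
t=cv2.imread('pics/f_w.png');s=cv2.imread('pics/f_side.png')[150:340,190:450]
cv2.imwrite('pics/f.png',np.vstack([cv2.resize(t,(480,300)),cv2.resize(s,(480,300))]))
E
```

```text
at grasp False t 26.85 tcp [388.9 134.4  85.5] F [0.7 0.2 0.2] op 0.399 yaw -2.735
gripped t 27.19 tcp [388.6 134.6  85.3] F [-0.3  0.7  4.3] op 0.089 yaw -2.735
lifted t 28.27 tcp [388.  134.4 224.1] F [ 0.4 -0.2 -1.5] op 0.086 yaw -2.735
above t 30.1 tcp [548.7 150.3 225.1] F [ 0.2 -0.3 -0.8] op 0.089 yaw -1.313
pre t 31.06 tcp [549.7 150.5 141. ] F [-0.3 -0.5 -0.2] op 0.087 yaw -1.312
low hit=False t 32.61 tcp [549.1 150.4  88.3] F [-0.6  0.1 -0.9] op 0.086 yaw -1.312
False
```

View pics/f.png

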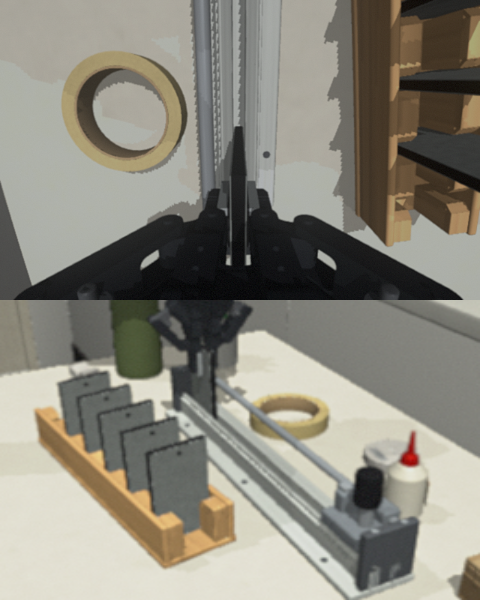

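View pics/f_w0.png

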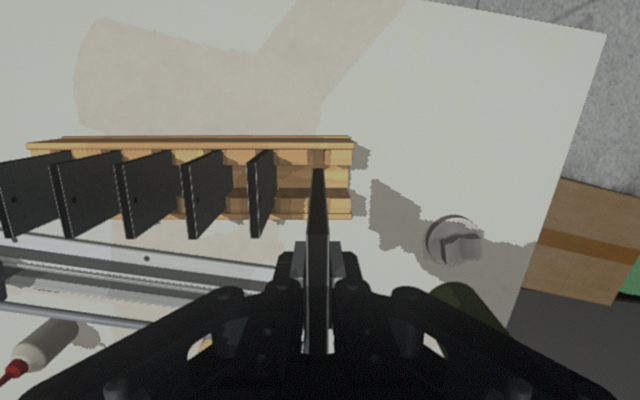

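```bash
cat >> h.py <<'E'
def fy(): 
    s=bot.get_state();d=s['tcp_pos'][:2]-C;return d@FY,d@FX
def slide(n=14):
    s=bot.get_state();p=s['tcp_pos'];y0=fy()[0]
    hit=bot.movel([*(p[:2]+FY*n),p[2]],max_speed=25,threshold=7);st('slid %s'%hit);print('fy',y0,fy())
def release(zup=225):
    bot.grip(0.35); s=st('rel'); bot.movel([*s['tcp_pos'][:2],zup],max_speed=180)
E
python3 - <<'E'
from h import *
slide(); release()
pick(slot(3),OR,85)
m,_=snap('wrist','g_w0.png')
print(place(C+FY*100,OF,140,88))
snap('wrist','g_w.png')
slide(14)
E
```

```text
slid True t 33.12 tcp [546.8 157.5  87.9] F [ 0.5 -1.3 -0.1] op 0.081 yaw -1.313
fy 164.0070036960037 (np.float64(171.43844591399343), np.float64(-0.17086207877053994))
rel t 33.47 tcp [546.2 157.3  87.3] F [-0.3 -0.6  0. ] op 0.348 yaw -1.313
at grasp False t 37.89 tcp [428.5  42.4  85.5] F [0.2 0.5 0. ] op 0.396 yaw -2.735
gripped t 38.23 tcp [428.2  42.6  85.4] F [-1.  -0.1  4. ] op 0.094 yaw -2.735
lifted t 39.32 tcp [427.5  42.6 224.2] F [-0.4  0.1 -0.4] op 0.087 yaw -2.735
above t 41.14 tcp [565.1  88.4 225.1] F [-0.4 -0.3 -1.4] op 0.087 yaw -1.313
pre t 42.1 tcp [566.1  88.5 141. ] F [-0.5 -0.2 -1. ] op 0.085 yaw -1.312
low hit=False t 43.65 tcp [565.5  88.5  88.3] F [ 0.7  0.2 -0.9] op 0.086 yaw -1.312
False
slid True t 44.23 tcp [562.2  99.7  88.1] F [-0.3 -1.   0. ] op 0.089 yaw -1.313
fy 99.95833937681253 (np.float64(111.57548894151846), np.float64(-0.06747589818892763))
```

View pics/g_w0.png

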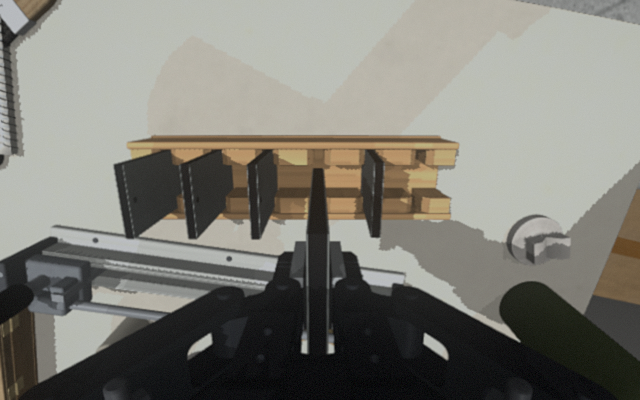

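```bash
python3 - <<'E'
from h import *
release()
bot.movel([*slot(4),225],OR,max_speed=250)
snap('wrist','h_w.png');snap('side','h_s.png')
E
python3 - <<'E'
import cv2,numpy as np
t=cv2.imread('pics/h_w.png');s=cv2.imread('pics/h_s.png')[150:340,190:450]
cv2.imwrite('pics/h.png',np.vstack([cv2.resize(t,(480,300)),cv2.resize(s,(480,300))]))
E
```

```text
rel t 44.57 tcp [561.6  99.5  87.4] F [-1.  -0.5  0.6] op 0.346 yaw -1.313
```

View pics/h.png

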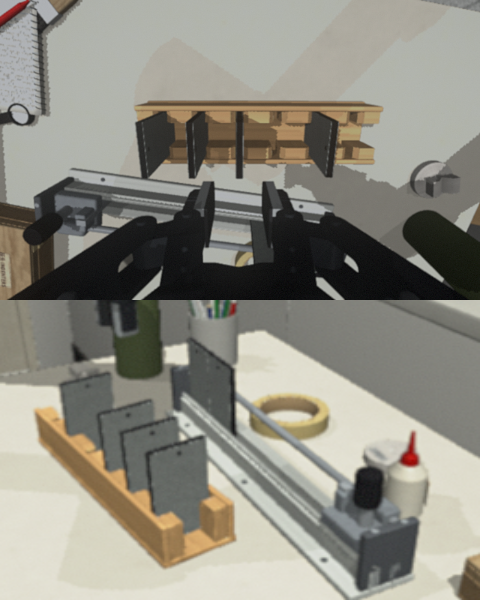

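All as planned: two panels in the groove at the stop, panel_0 in slot 2, three fresh ones left. Continuing with slot 4.

```bash
python3 - <<'E'
from h import *
pick(slot(4),OR,85)
print(place(C+FY*40,OF,140,88))
slide(14); release()
bot.movel([*slot(5),225],OR,max_speed=250)
snap('wrist','i_w.png');snap('side','i_s.png')
E
python3 - <<'E'
import cv2,numpy as np
t=cv2.imread('pics/i_w.png');s=cv2.imread('pics/i_s.png')[150:340,190:450]
cv2.imwrite('pics/i.png',np.vstack([cv2.resize(t,(480,300)),cv2.resize(s,(480,300))]))
E
```

```text
at grasp False t 49.34 tcp [448.3  -3.5  85.6] F [0.2 0.  0.9] op 0.402 yaw -2.735
gripped t 49.68 tcp [447.9  -3.3  85.4] F [-0.9  0.7  4.9] op 0.083 yaw -2.735
lifted t 50.77 tcp [447.3  -3.2 224.1] F [-0.4  0.  -0.8] op 0.087 yaw -2.735
above t 52.54 tcp [580.4  30.4 225.1] F [ 0.2  0.3 -1.6] op 0.085 yaw -1.313
pre t 53.5 tcp [581.4  30.4 141.1] F [ 0.1 -0.4 -1.4] op 0.086 yaw -1.312
low hit=False t 55.05 tcp [580.8  30.5  88.3] F [ 0.5 -0.1 -1.4] op 0.089 yaw -1.312
False
slid True t 55.58 tcp [577.6  41.8  88.2] F [ 0.2 -1.9  0.6] op 0.088 yaw -1.313
fy 39.9423441227276 (np.float64(51.6611858958903), np.float64(0.05241576397099834))
rel t 55.92 tcp [576.9  41.7  87.5] F [0.4 0.1 0.6] op 0.349 yaw -1.313
```

View pics/i.png

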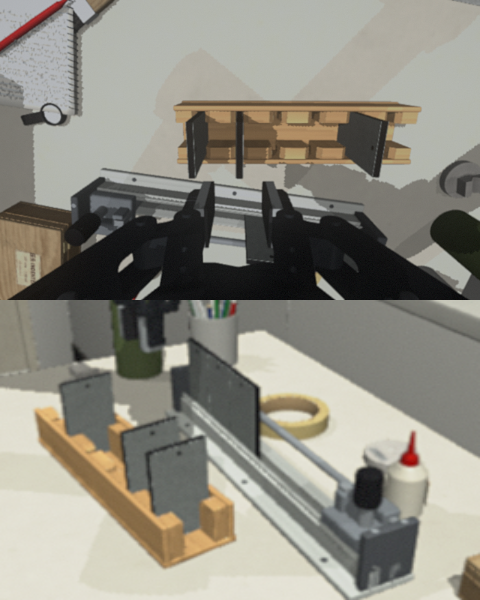

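```bash
python3 - <<'E'
from h import *
pick(slot(5),OR,85)
print(place(C+FY*-20,OF,140,88))
slide(14); release()
bot.movel([*slot(6),225],OR,max_speed=250)
snap('wrist','j_w.png');snap('side','j_s.png')
E
python3 - <<'E'
import cv2,numpy as np
t=cv2.imread('pics/j_w.png');s=cv2.imread('pics/j_s.png')[150:340,190:450]
cv2.imwrite('pics/j.png',np.vstack([cv2.resize(t,(480,300)),cv2.resize(s,(480,300))]))
E
```

```text
at grasp False t 60.7 tcp [468.1 -49.5  85.5] F [-0.6  0.   0.7] op 0.395 yaw -2.735
gripped t 61.04 tcp [467.7 -49.3  85.4] F [-1.5  0.9  4.9] op 0.084 yaw -2.735
lifted t 62.12 tcp [467.1 -49.1 224.1] F [ 0.6  0.3 -0.5] op 0.088 yaw -2.735
above t 63.9 tcp [595.7 -27.6 225.1] F [ 0.8 -0.  -0.9] op 0.086 yaw -1.313
pre t 64.86 tcp [596.8 -27.7 141.1] F [-0.7  0.1 -0.1] op 0.091 yaw -1.312
low hit=False t 66.41 tcp [596.1 -27.6  88.3] F [-0.3  0.4 -0.8] op 0.087 yaw -1.312
False
slid True t 66.95 tcp [593.1 -16.2  88.3] F [ 0.7 -1.5  1.6] op 0.091 yaw -1.313
fy -20.09698908915793 (np.float64(-8.323882398391206), np.float64(0.1469083426310842))
rel t 67.29 tcp [592.3 -16.1  87.5] F [-0.2  0.7  0.6] op 0.352 yaw -1.313
```

View pics/j.png

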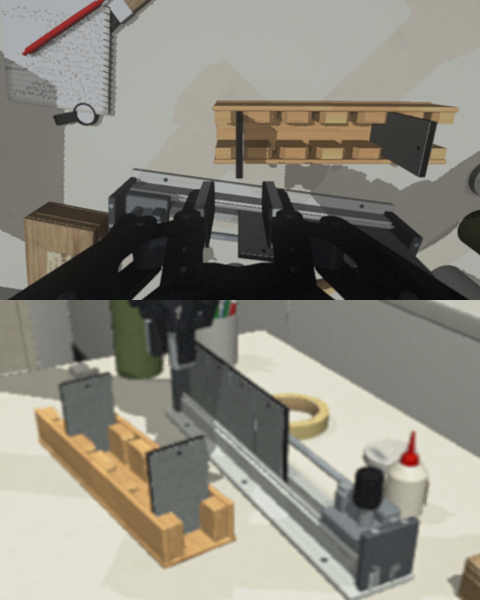

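```bash
python3 - <<'E'
from h import *
pick(slot(6),OR,85)
print(place(C+FY*-80,OF,140,88))
slide(14); release()
bot.movel(fp(-181,200),OF,max_speed=250)
snap('wrist','k_w.png');snap('side','k_s.png')
E
python3 - <<'E'
import cv2,numpy as np
t=cv2.imread('pics/k_w.png');s=cv2.imread('pics/k_s.png')[150:340,190:450]
cv2.imwrite('pics/k.png',np.vstack([cv2.resize(t,(480,300)),cv2.resize(s,(480,300))]))
E
```

```text
at grasp False t 72.07 tcp [487.9 -95.5  85.6] F [ 0.1  0.1 -0.6] op 0.402 yaw -2.735
gripped t 72.41 tcp [487.5 -95.2  85.4] F [-0.1  1.2  3.4] op 0.089 yaw -2.735
lifted t 73.49 tcp [486.8 -95.  224.1] F [ 0.3  0.  -0.8] op 0.086 yaw -2.735
above t 75.27 tcp [611.1 -85.6 225.1] F [-0.5  0.  -0.8] op 0.086 yaw -1.313
pre t 76.22 tcp [612.1 -85.7 141.1] F [ 0.1  0.2 -1.2] op 0.084 yaw -1.312
low hit=False t 77.78 tcp [611.4 -85.6  88.3] F [ 0.3  0.5 -0.3] op 0.089 yaw -1.312
False
slid True t 78.33 tcp [608.3 -74.2  88.3] F [ 0.7 -1.1 -0.2] op 0.085 yaw -1.313
fy -80.12747744506063 (np.float64(-68.25622692420905), np.float64(0.040112690508170346))
rel t 78.67 tcp [607.5 -73.9  87.4] F [ 0.4 -0.2  0.2] op 0.354 yaw -1.313
```

View pics/k.png

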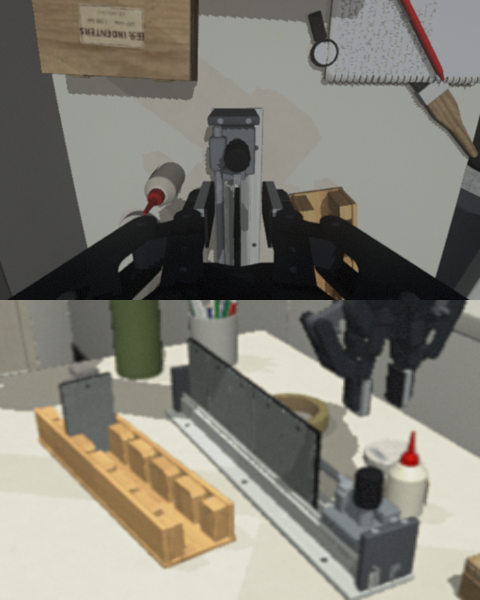

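```bash
python3 - <<'E'
from h import *
bot.grip(0.6)
bot.movel(fp(-182,101),max_speed=100,threshold=10); st('down')
bot.grip(0.0,40); st('grip'); print(fy())
bot.movel(fp(-152,101),max_speed=60,threshold=25); st('mid')
print(bot.movel(fp(-130,101),max_speed=20,threshold=14)); st('pushed'); print(fy())
bot.dwell(.2);st('held')
bot.grip(0.6); bot.dwell(.1); s=st('rel'); bot.movel([*s['tcp_pos'][:2],200],max_speed=150)
p=fp(-150,320); bot.movel(fp(-150,300,-130),max_speed=250)
snap('side','l_s.png');snap('top','l_t.png')
bot.move_ptp([470,-10,300],[np.pi,0,0.3]);bot.dwell(.3)
m,_=snap('wrist','l_w.png');np.save('l_w.npy',np.r_[m['position'],m['rotation']]);st()
E
python3 - <<'E'
import cv2,numpy as np
t=cv2.imread('pics/l_w.png');s=cv2.imread('pics/l_s.png')[150:340,190:450]
cv2.imwrite('pics/l.png',np.vstack([cv2.resize(t,(480,300)),cv2.resize(s,(480,300))]))
cv2.imwrite('pics/l2.png',cv2.resize(t[0:110,80:580],(800,176*1),interpolation=2))
cv2.imwrite('pics/l3.png',cv2.resize(cv2.imread('pics/l_s.png')[170:340,240:425],(800,600),interpolation=2))
E
```

```text
down t 81.78 tcp [ 637.9 -184.4  101.8] F [0.7 0.5 0.9] op 0.606 yaw -1.312
grip t 82.15 tcp [ 637.6 -184.4  101.9] F [-1.3 -0.6  4.4] op 0.269 yaw -1.312
(np.float64(-182.30732794160684), np.float64(0.2592378670035842))
mid t 82.8 tcp [ 629.8 -154.9  101.9] F [-2.2 -0.4  7.1] op 0.265 yaw -1.312
True
pushed t 83.53 tcp [ 627.1 -145.2  101.9] F [ 1.2 -1.1  3.1] op 0.269 yaw -1.314
(np.float64(-141.7469602899073), np.float64(0.12672442029926145))
held t 83.72 tcp [ 627.2 -145.2  101.9] F [1.1 0.8 4.3] op 0.268 yaw -1.314
rel t 84.21 tcp [ 626.8 -145.6  101.6] F [0.6 0.6 0.6] op 0.6 yaw -1.314
 t 90.38 tcp [470. -10. 300.] F [0.6 0.6 0.9] op 0.598 yaw 0.3
```

View pics/l.png

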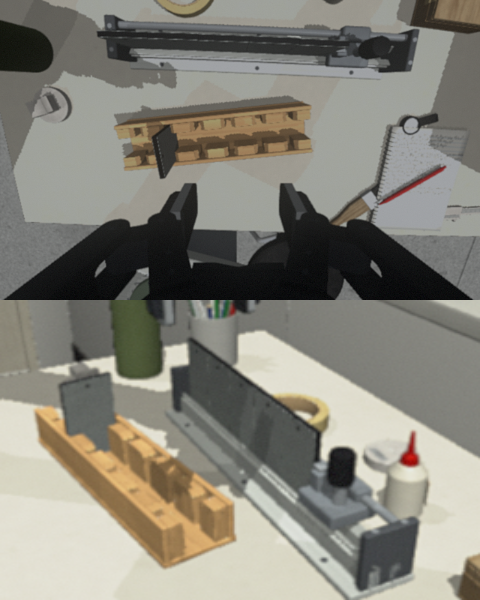

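View pics/l2.png

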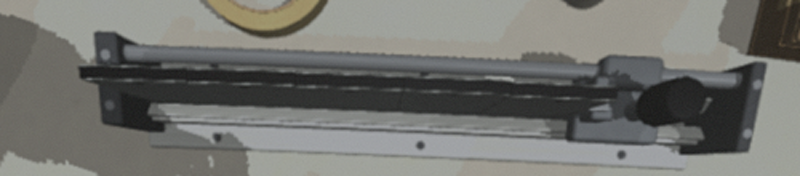

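View pics/l3.png

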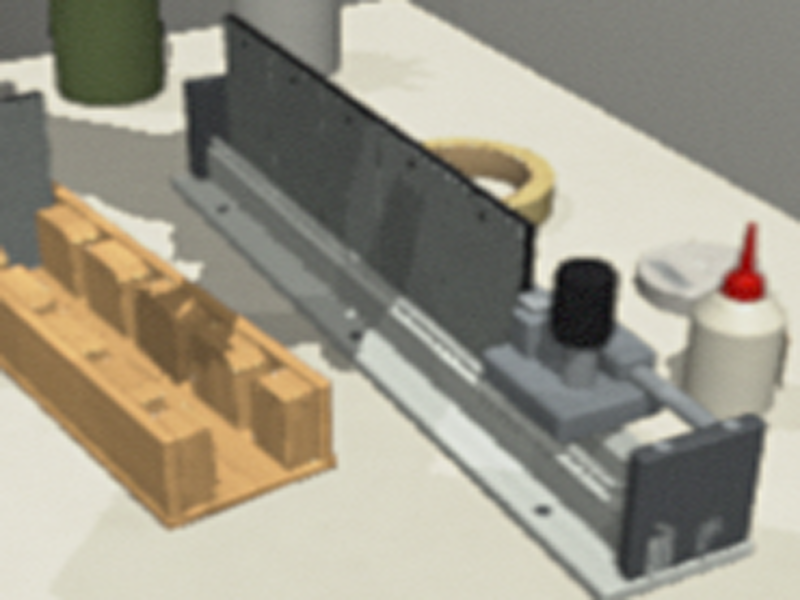

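```bash
python3 - <<'E'
from h import *
bot.movel(fp(-100,185,-60),[np.pi,0,YF],max_speed=250);bot.dwell(.3)
m,_=snap('wrist','m_w.png');np.save('m_w.npy',np.r_[m['position'],m['rotation']]);st()
bot.movel(fp(90,185,-60),max_speed=250);bot.dwell(.3)
m,_=snap('wrist','m_w2.png');np.save('m_w2.npy',np.r_[m['position'],m['rotation']]);st()
E
```

```text
t 91.61 tcp [ 558.5 -119.8  185.8] F [1.  0.  0.4] op 0.603 yaw 0.259
 t 92.87 tcp [510.   62.7 184.9] F [-0.8  0.6  0.4] op 0.602 yaw 0.257
```

View pics/m_w.png

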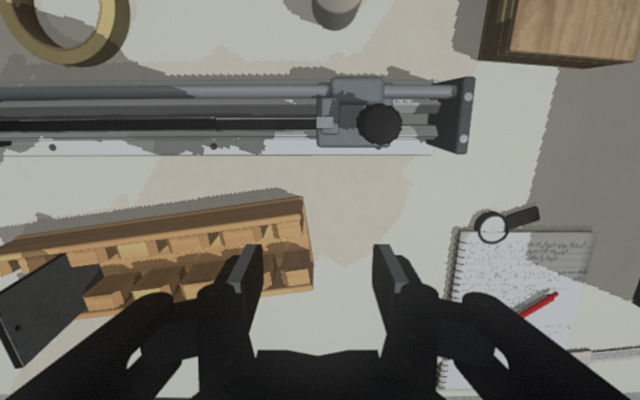

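View pics/m_w2.png

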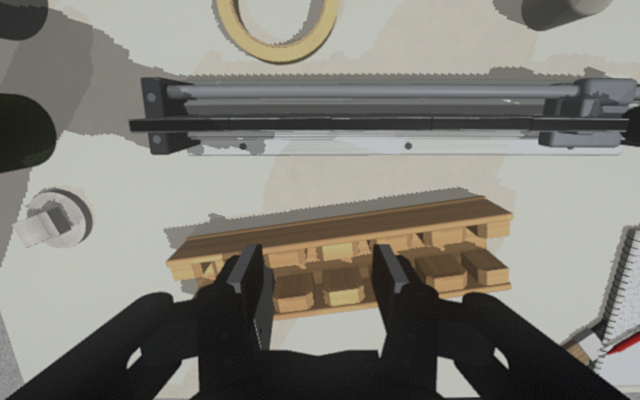

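```bash
python3 - <<'E'
import cv2,numpy as np
a=cv2.imread('pics/m_w.png');b=cv2.imread('pics/m_w2.png')
cv2.imwrite('pics/n.png',np.vstack([cv2.resize(a[70:160,260:480],(780,319),interpolation=2),cv2.convertScaleAbs(cv2.resize(b[70:160,115:560],(780,158),interpolation=2),alpha=2)]))
E
```

```text
(no output)
```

View pics/n.png

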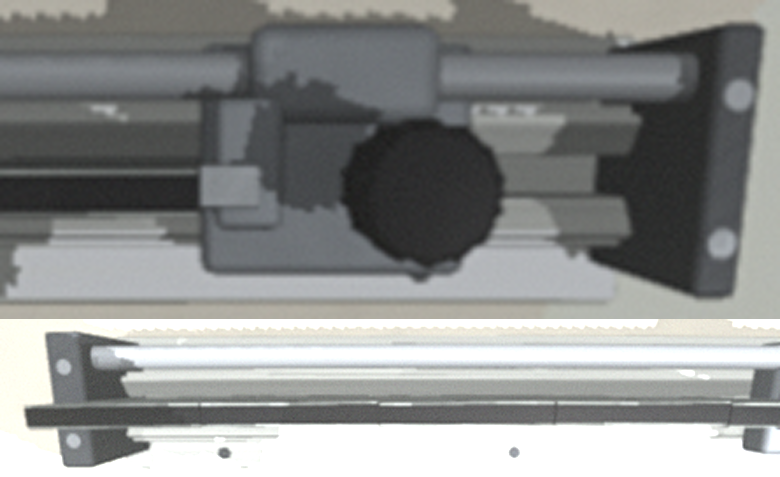

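```bash
python3 - <<'E'
from h import *
A=wm('m_w');B=wm('m_w2')
f=lambda P:((P[:,:2]-C)@FY).round(1)
print('last end,jaw',f(plane(A,[[316.4,122]],130)),f(plane(A,[[316.6,122]],91)),'knob',f(plane(A,[[260+422*.282,70+190*.282]],129)))
k=445/780
print('row tops',f(plane(B,[[115+x*k,125] for x in(25,199,379,556,731)],130)))
bot.movel(fp(30,330,-150),max_speed=250);bot.dwell(.5)
snap('side','o_s.png');snap('wrist','o_w.png');st()
s=cv2.imread('pics/o_s.png')[150:340,190:450]
cv2.imwrite('pics/o.png',np.vstack([cv2.resize(cv2.imread('pics/o_w.png'),(480,300)),cv2.resize(s,(480,300))]))
E
```

```text
last end,jaw [-99.9] [-100.] knob [-137.3]
row tops [200.1 140.6  79.9  20.  -40.2]
 t 94.34 tcp [438.1 -17.5 329.9] F [0.3 0.4 0.8] op 0.596 yaw 0.259
```

View pics/o.png

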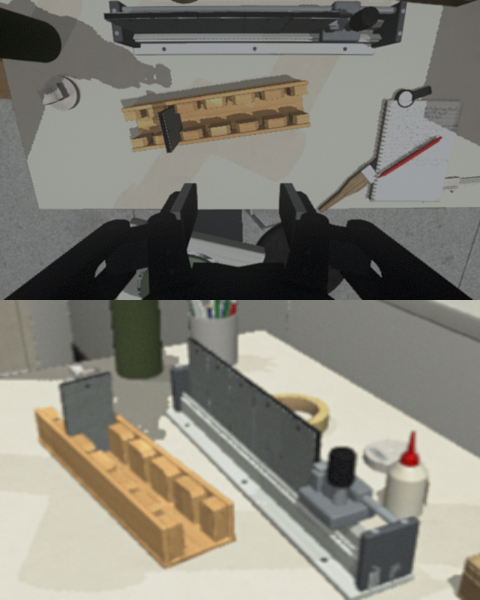

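```bash
python3 -c "
from bench import bot
print(bot.sign_off(), bot.get_state()['t'])"
```

```text
the job is handed in; nothing more can be done
the job is handed in; nothing more can be done
```

The changeover is done and handed in at about 94 s of the 210 s. I drew the clamp back, stood panel_0 in the free rack slot, and stood all five fresh panels in the groove. I slid each one home against the stop or the panel before it, then pushed the clamp up until it met the last panel and let go.

**Row:** The last wrist views put the row of tops from 200.1 to −99.9 mm along the frame, against an ideal of 200 to −100. The joints between panels are 60 ± 0.7 mm apart.

**Clamp:** The jaw face measured −100.0 mm, flush with the last panel to within a pixel. The knob measured −137.3 mm by camera and −141.7 mm by the arm, where −140 was expected. The two readings fall on either side of the expected value, so I trusted the jaw-face view.

**Panel_0 and the rest:** Panel_0's first lowering touched the rack edge, because it was held about 4 mm off along the slot. I corrected the position from the picture, and it then went down freely and stands in its slot. In the final pictures the objects in view (flask, oil bottle, tape and test block) look as they did at the start, though I did not measure them. I saw no knocked panel, and the gripper was clear of everything.

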